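Put the washed crumb tray back into the toaster

TASK

The toaster's crumb tray has been washed and hangs by its keyhole on the stud of the sloping drainer. Slide it up the slope until the wide end of the keyhole is round the stud's head, lift it free, and slide it tab first into the bay at the bottom of the toaster's end until its front plate is fully home against the toaster. Let go of it and leave the other things where they stand.

Things in the scene. Friction and masses are not known exactly. Their poses are not given: they have to be found in the camera images.
- tray_center (a point): Crumb tray, a shallow open aluminium pan: this is its middle, 12 mm above its underside. Tray axes: x from front plate to rear tab, z up out of the pan. Pan x -60 to +60 mm, 60 mm wide, 24 mm high, walls 3 mm; about 0.22 kg, centre of mass near x = -20. At first it lies on the drainer's sloping deck, hung by its keyhole, front plate lower and nearer the robot.
- tray_pull (a point): Middle of the black pull on the tray's black front plate (tray x = -82). Pull: 14 mm wide, tray x -98 to -66, 12 to 34 mm above the tray's underside. Front plate: x -66 to -60, 84 mm wide, from the underside to 40 mm above it. Axes as the tray's.
- tray_keyhole (a point): Middle of the wide end (20 mm across) of the keyhole in the tray's rear tab, at tray x = +72. A slot 11 mm wide runs on from it to x = +93.5. Tab: flat 3 mm sheet level with the floor, x +60 to +101, 44 mm wide. Hung, the stud stands at x = +90: slide the tray 18 mm along its own +x, up the slope, to bring the wide end round the stud. Axes as the tray's.
- drainer: Fixed drainer: an aluminium deck 128 mm wide on a wire frame. Origin on the work surface, x level and up-slope. The deck rises towards +x at 25 degrees; its upper face passes 70 mm above the origin, where the tray's middle lies as hung, and runs from 75 mm below to 111 mm above that point, measured along the slope.
- stud_head (a point): Top middle of the headed steel stud standing square on the drainer's deck, 90 mm up the slope from the deck point over the drainer's origin. Shank 7 mm thick; head 14 mm across, from 8 to 12 mm off the deck. Axes as the drainer's (level).
- bay_mouth (a point): Middle of the lower edge of the toaster's crumb-tray bay, on the work surface, in the end face towards the robot; x points into the bay. Bay 65 mm wide, 34 mm high, 200 mm deep, side edges rounded 6 mm at the mouth, no floor: the tray slides on the work surface. Home, the front plate stops against the end face and the tray's middle is 60 mm inside.
- toaster: Fixed toaster, steel with black ends, 230 x 130 x 190 mm, origin under its middle, axes as the bay's. Above the mouth its end face goes straight up; the lever stands out 25 mm from it at 142 to 158 mm height (40 mm wide), a dial and buttons 9 mm at 80 to 127 mm. Close to the face they leave no room for an upright gripper: lean it back.
- milk_pitcher: Bystander, to be left alone: steel milk pitcher, 69x98x80 mm. Origin under its centre.
- tamper: Bystander, to be left alone: coffee tamper, steel foot and black grip, 58 mm wide, 82 mm tall. Origin under its centre.
- green_mug: Bystander, to be left alone: green and white mug, 65x91x55 mm. Origin under its centre.
- tea_glass_a: Bystander, to be left alone: straight clear tea glass, 62 mm wide, 63 mm tall. Origin under its centre.
- tea_glass_b: Bystander, to be left alone: straight clear tea glass, 62 mm wide, 67 mm tall. Origin under its centre.
- brush: Bystander, to be left alone: black cleaning brush lying flat, 134 mm long. Origin under its centre.

How it is judged:
On the way, in this order (a step that is already met when the one before it is completed fails the run):
1. the tray is off the stud and clear of it (distance between tray_keyhole and stud_head above 0.06 m), for 0.1 s.
2. the tray's tab is in the mouth of the bay, the tray flat and straight (x of tray_center in the frame of bay_mouth above -0.08 m and y of tray_center in the frame of bay_mouth between -0.012 and 0.012 m and angle between the x axis of tray_center and the x axis of bay_mouth, either way round below 0.2 rad and height (world z) of tray_center below 0.025 m), for 0.1 s.
At the end, for the whole second after the job is handed in: The crumb tray lies flat in the toaster's bay, tab end inside, its front plate within 4 mm of the toaster's end face, within 6 mm of the middle of the bay and 0.06 rad of its direction, and has been let go (x of tray_center in the frame of bay_mouth above 0.056 m and y of tray_center in the frame of bay_mouth between -0.006 and 0.006 m and angle between the x axis of tray_center and the x axis of bay_mouth, either way round below 0.06 rad and angle between tray_center's own z axis and vertical below 0.05 rad and height (world z) of tray_center below 0.025 m); the robot touches nothing.
It fails at once if a bystander is moved more than 30 mm (distance of any of milk_pitcher, tamper, green_mug, tea_glass_a, tea_glass_b, brush from where it was at the start of the episode above 0.03 m).
It also fails if it takes over 61 s, if anything falls off the work surface, if the arm or the gripper's body presses on something with over 40 N, if the wrist force passes 120 N, or if a joint passes its speed limit or range.

ROBOT

A 7-joint arm with a two-finger parallel gripper is mounted at the origin on a cart in front of the work surface, level with it; the furniture and walls round the work are solid. World frame = base frame: x ahead of the robot, y to its left, z up, the work surface at z = 0. Lengths are in m, angles in rad, forces in N, time in s.
With the tool pointing down it reaches from about 0.35 to 0.9 m from the base axis. Payload 7.2 kg.
Tool frame: the origin (TCP) lies midway between the tips of the shut fingers; the grasp point (between the pads) lies 19 mm behind it (hold_point_z is the distance from the TCP to the grasp point, in m); z points along the fingers, y is the line along which they close (so a half turn about z gives the same grasp; the last joint's range is limited). The gripper opens to 88 mm and grips with 3 to 60 N. Pads are 20 mm wide; open, the fingers measure 115 mm over their backs; the gripper's body (75 mm by 178 mm) begins 61 mm behind the grasp point.
Start: joints at [-1.335, 0.411, -0.013, 1.596, 0.006, 1.134, -0.082], TCP at [0.187, 0.596, 0.223] pointing down, gripper open.
Joint ranges: [-2.95, 2.95], [-0.29, 1.99], [-1.47, 1.44], [0.14, 2.54], [-1.03, 4.17], [0.13, 1.85], [-2.86, 2.86]. Speed limits (rad/s): [2.39, 2.39, 3.01, 3.01, 3.14, 3.14, 3.14].

INTERFACE

Orientations are given as a rotation vector (axis times angle).
In Python, from cell import * gives the robot as it stands. The module is installed in compiled form; this text tells all that it offers.
- The arm moves only by the tool drive_tool, never from a script. Its argument "rows" is a list of rows, each a list of 7 numbers: the shift along the tool's x, y, z in mm, then the turn, a rotation vector about the tool's x, y, z in rad, then the closure in counts, from 0 (fully open) to 255 (shut). A call has 1 to 8 rows; each row is the pose to reach, as a shift and turn from the pose commanded when the call began, along the tool's axes at that moment; what a row does not reach only later rows make up. A row lasts 1/10 s, in which the tool goes at most 50 mm and 8.59 degrees, less where a joint would pass 70% of its speed; a pose out of reach is approached as far as the arm can. A call with a gripper value outside its range is refused whole. The fingers move at their own pace and stop on an object; "newtons" is the grip in N (left out, the last holds). Time passes only in rows, so rows that repeat a pose let the fingers close. It gives the time, the measured TCP pose, the force, the opening and the grip force at its end, in the units of the state.
- observe(): the state, without advancing time (a new reading comes with each control period).
- camera(name): name is "scene" or "top" or "wrist"; returns (picture, depth): 420x560x3 uint8, red, green, blue; 420x560 float32, m along the optical axis (not along the pixel's ray), 0 where there is no reading.
- calibration(name): a dict with "fov_y" (degrees; the focal length in pixels is half the picture's height over the tangent of half this angle, whatever the lens; pixels are square), "cx", "cy" (the principal point, pixels), "cam_to_world" (4x4, takes a point from camera to world coordinates); the wrist camera has in their place "hand_eye" (4x4, takes a point from camera to tool coordinates, whose origin is the TCP and whose axes are the flange's). Camera axes: x right, y down, z forward; pixel columns grow to the right and rows downward; lengths in m; the calibration is good to about 2 mm. The wrist camera is an equidistant fisheye: a pixel r from the principal point sees the ray r / f radians off the axis. A picture is of the moment at which its call begins: read the wrist's pose just before it. calibration takes no time and is no camera call.
- sign_off(): hands the job in; it is judged then, once.
Trained networks look in the newest picture that a camera, given by its name, has taken for a name from the list of things; names that differ only in an ending like _2 or _b are one class to them, and where a whole thing is asked for, a point or a joint stands for the part that bears it (a point fixed in the world has none). Each returns a list of dicts, best first, with "p" (0 to 1); they miss things now and then, are a little off and sometimes report something else, mostly with a low value. They report only what shows in the picture. A call takes as long as a camera call.
- trace(thing, camera): "region" (420x560 bool, what is visible of it).
- spot_point(thing, camera): "centre" ([x, y, z] in m, in world coordinates, good to about 4 mm: a listed point, or the origin of a listed thing).
The state is a dict: "time_s": time; "qpos": joint angles; "joint_vel": joint speeds; "joint_torque": joint torques, N m; "tool_pos": TCP position; "eef_rot": TCP orientation; "contact_force": force on the tool from outside, world axes, zero at the start; "wrist_torque": the same for the moment, N m; "gripper_width": finger opening in m; "finger_force": force on a finger pad.
Only numpy, scipy, OpenCV 4.12 (cv2) and the standard library are available. Lean on these libraries where they do the work, as an engineer would, in place of code of your own. Each camera call takes 0.05 s, during which the arm holds its last target. There are 200 camera calls.

## Working session

There is one attempt and no reset: what is moved stays moved. The work goes in short steps, Python scripts to look and compute and a tool call to move; the robot and the scene stay as the last step left them, time stands still between calls to the robot, and variables do not carry over. Pictures are saved under pics/ and viewed, at most 10 in all, crops included, and the job is handed in when it is done.

Besides the shell and the picture viewer there is one more tool, called as name([rows], argument=value, ...), one row to a line, values as JSON. drive_tool: Moves the arm, as the interface text tells. Its arguments: {"type":"object","properties":{"rows":{"type":"array"},"newtons":{"type":"number"}},"required":["rows"]}

```bash
mkdir -p pics; cat > h.py <<'E'
import numpy as np, cv2
from cell import *
from scipy.spatial.transform import Rotation as R
def f(c): return 210/np.tan(np.radians(c["fov_y"])/2)
def pts(name,dep):
    c=calibration(name);v,u=np.mgrid[:420,:560];k=f(c)
    P=np.stack([(u-c["cx"])/k*dep,(v-c["cy"])/k*dep,dep],-1)
    M=np.array(c["cam_to_world"]);return P@M[:3,:3].T+M[:3,3]
def save(n,p): cv2.imwrite("pics/"+n,cv2.cvtColor(p,cv2.COLOR_RGB2BGR))
E
python3 - <<'E'
from h import *
np.set_printoptions(precision=4,suppress=True)
s=observe();print(s)
for n in("scene","top"):
    p,d=camera(n);save(n+".png",p);np.save(n+".npy",d)
    print(n,np.array(calibration(n)["cam_to_world"])[:3,3])
    for t in "tray_center tray_pull tray_keyhole drainer stud_head bay_mouth toaster milk_pitcher tamper green_mug tea_glass_a brush".split():
        print(t,[(np.round(r["centre"],4),round(r["p"],2)) for r in spot_point(t,n)[:3]])
E
```

```text
{'time_s': 0.0, 'qpos': array([-1.3352,  0.4119, -0.0127,  1.597 ,  0.0056,  1.1343, -0.0822]), 'joint_vel': array([-0.0006,  0.0015,  0.0007, -0.0007, -0.0003, -0.0004,  0.0017]), 'joint_torque': array([  0.0002, -58.7956,   0.642 , -29.1087,  -0.0537,   0.0178,
         0.0001]), 'tool_pos': array([0.1869, 0.5959, 0.2218]), 'eef_rot': array([-0.4753, -3.1053,  0.0025]), 'contact_force': array([-0.2448,  0.016 ,  0.0821]), 'wrist_torque': array([-0.0378, -0.0365, -0.0211]), 'finger_force': 0.0, 'gripper_width': 0.08764512630204985}
scene [-0.19   -1.0511  0.8255]
tray_center [(array([ 0.4185, -0.3041,  0.0813]), 0.93), (array([ 0.7137,  0.2194, -0.0011]), 0.65), (array([ 0.63  , -0.4587, -0.0002]), 0.6)]
tray_pull [(array([ 0.3426, -0.2885,  0.0556]), 0.65)]
tray_keyhole [(array([ 0.4921, -0.3181,  0.1003]), 0.78)]
drainer [(array([ 0.4222, -0.3011,  0.0012]), 0.66)]
stud_head [(array([ 0.496 , -0.3141,  0.1162]), 0.6)]
bay_mouth [(array([ 0.6034,  0.2347, -0.0037]), 0.73)]
toaster [(array([0.7143, 0.2193, 0.0021]), 0.71)]
milk_pitcher [(array([0.4187, 0.0621, 0.0001]), 0.78), (arra
[... 495 characters left out ...]
rray([ 0.4846, -0.3155,  0.1009]), 0.95)]
drainer [(array([ 0.4231, -0.3051, -0.0024]), 0.58)]
stud_head [(array([ 0.4997, -0.3164,  0.1173]), 0.85)]
bay_mouth [(array([ 0.597 ,  0.2382, -0.0022]), 0.86)]
toaster [(array([0.7094, 0.2161, 0.0003]), 0.83)]
milk_pitcher [(array([ 0.4159, -0.3033,  0.0795]), 0.67), (array([0.417 , 0.0629, 0.0002]), 0.52), (array([ 0.7111,  0.2192, -0.0004]), 0.43)]
tamper [(array([ 0.3988, -0.1288,  0.0022]), 0.83)]
green_mug [(array([ 0.4155, -0.0491,  0.003 ]), 0.87)]
tea_glass_a [(array([ 0.6292, -0.46  , -0.0007]), 0.73), (array([ 0.5573, -0.4642,  0.0026]), 0.63), (array([ 0.4001, -0.1308,  0.0017]), 0.38)]
brush [(array([ 0.4485, -0.4614, -0.0006]), 0.83)]
```

View pics/scene.png

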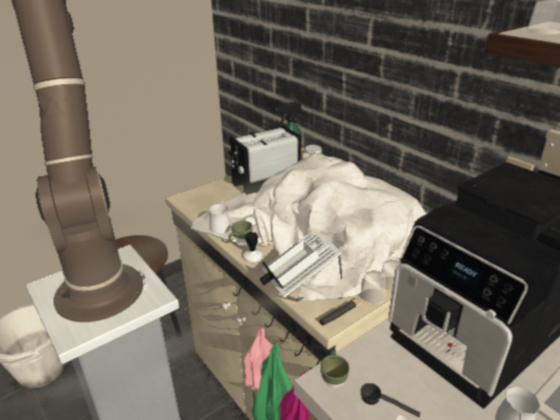

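View pics/top.png

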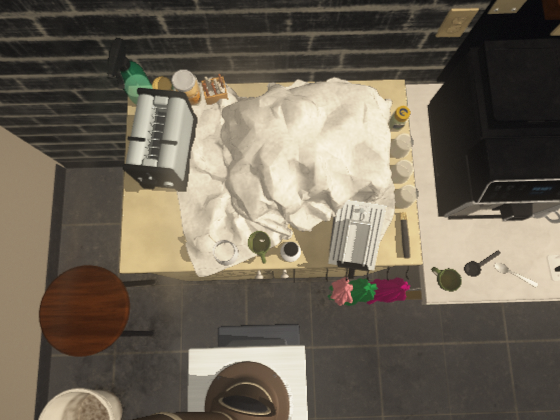

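The scene view shows the tray on the drainer (about 300,260), the toaster (265,155) and a high cloth heap between them (340,220). The top view shows the tray (352,240), pull (350,270), toaster (160,140), and pitcher, mug and tamper in a row at (225,250), (260,243), (290,250). The network's points agree with these. Next I'll measure the tray and toaster directions.

```bash
python3 - <<'E'
from h import *
np.set_printoptions(precision=4,suppress=True)
for n in("scene","top"):
    p,_=camera(n);d=np.load(n+".npy");W=pts(n,d);c=calibration(n);print(n,"f",f(c))
    r=trace("toaster",n)[0];m=r["region"]&(d>0);P=W[m];print("toaster",r["p"],m.sum(),P.min(0),P.max(0))
    hi=P[(P[:,2]>.165)&(P[:,2]<.2)]
    print(" top rect",cv2.minAreaRect((hi[:,:2]*1000).astype(np.float32)))
    # face towards robot: points on normal ~ -x
    a=np.array([np.cos(-.17),np.sin(-.17)]);s=P[:,:2]@a;lo=P[(P[:,2]>.04)&(P[:,2]<.18)]
    sl=lo[:,:2]@a;h,e=np.histogram(sl,bins=np.arange(sl.min(),sl.max(),.004));k=np.argsort(-h)[:4];print(" face s",[(round(e[i],4),h[i]) for i in k])
    e0=e[k[0]];F=lo[abs(sl-e0-.002)<.012]
    for _ in range(5):
        A=np.c_[F[:,1],np.ones(len(F))];x=np.linalg.lstsq(A,F[:,0],rcond=None)[0];F=F[abs(F[:,0]-A@x)<.004]
    print(" face x=a*y+b",x,"yaw",np.arctan(-x[0]),len(F),"y range",F[:,1].min(),F[:,1].max())
    r=trace("tray_center",n)[0];m=r["region"]&(d>0);P=W[m];print("tray",r["p"],m.sum(),P.min(0),P.max(0))
    rect=cv2.minAreaRect((P[:,:2]*1000).astype(np.float32));print(" rect",rect)
    o=P.mean(0);print(" mean",o,np.linalg.svd(P-o,full_matrices=False)[2])
    # heap & corridor heights
    for x0 in np.arange(.25,.65,.1):
        print(" maxz x%.2f"%x0,[round(float(np.max(W[(abs(W[...,0]-x0)<.05)&(abs(W[...,1]-y)<.05)&(d>0)][:,2],initial=-1)),2) for y in np.arange(-.5,.4,.1)])
E
```

```text
scene f 463.6173265832967
toaster 0.77 3299 [ 0.5684  0.1336 -0.2203] [0.9601 0.892  0.1932]
 top rect ((707.4916381835938, 215.31411743164062), (134.78939819335938, 234.46693420410156), 82.37185668945312)
 face s [(np.float64(0.5464), np.int64(299)), (np.float64(0.5424), np.int64(93)), (np.float64(0.5504), np.int64(86)), (np.float64(0.6264), np.int64(51))]
 face x=a*y+b [0.1243 0.5672] yaw -0.12367496923678425 468 y range 0.1631247485333207 0.29566201094494415
tray 0.72 1390 [ 0.3214 -0.3454 -0.0022] [ 0.5128 -0.1834  0.1194]
 rect ((411.5010681152344, -300.9764709472656), (150.3157196044922, 181.25091552734375), 42.84394073486328)
 mean [ 0.4139 -0.3036  0.0797] [[-0.9337  0.1413 -0.3291]
 [ 0.178   0.9805 -0.0839]
 [ 0.3108 -0.1369 -0.9406]]
 maxz x0.25 [0.01, -0.11, -0.11, -1.0, -1.0, -0.82, -0.82, -0.83, -0.83]
 maxz x0.35 [0.02, 0.07, 0.09, 0.06, 0.09, 0.08, 0.08, 0.01, 0.0]
 maxz x0.45 [0.02, 0.11, 0.12, 0.11, 0.14, 0.13, 0.08, 0.01, 0.01]
 maxz x0.55 [0.07, 0.15, 0.16, 0.2, 0.2, 0.15, 0.03, 0.19, 0.19]
top f 435.3997739408791
toaster 0.97 5783 [ 0.5691  0.1382 -0.0036] [0.827
[... 246 characters left out ...]
p.float64(0.7383), np.int64(67))]
 face x=a*y+b [0.1267 0.5664] yaw -0.12601624593946478 451 y range 0.16788690121012578 0.2958887984649746
tray 0.89 1463 [ 0.323  -0.3845 -0.5317] [ 0.5131 -0.2531  0.1193]
 rect ((418.70947265625, -299.4167785644531), (175.8993377685547, 129.4556121826172), 19.112873077392578)
 mean [ 0.4152 -0.305   0.0735] [[-0.7393  0.0693 -0.6698]
 [-0.6318  0.2727  0.7256]
 [-0.2329 -0.9596  0.1579]]
 maxz x0.25 [0.01, -0.11, -0.11, -0.82, -0.82, -0.82, -0.82, -0.82, -0.82]
 maxz x0.35 [0.02, 0.07, 0.09, 0.06, 0.09, 0.08, 0.08, 0.01, 0.01]
 maxz x0.45 [0.02, 0.11, 0.12, 0.08, 0.14, 0.12, 0.08, 0.02, 0.01]
 maxz x0.55 [0.07, 0.15, 0.16, 0.2, 0.2, 0.17, 0.03, 0.19, 0.19]
```

drive_tool([
  [0, 0, -50, 0, 0, 0, 0],
  [0, 0, -60, 0, 0, 0, 0],
], newtons=40)

```text
time_s: 1.8
tool_pos: [0.1875, 0.5982, 0.2874]
eef_rot: [0.476, 3.105, 0.01]
contact_force: [-0.3, 0.8, 1.3]
gripper_width: 0.0879
finger_force: 0.0
```

```bash
cat >> h.py <<'E'
def tool(psi,th): return R.from_euler('z',psi)*R.from_euler('y',-th)*R.from_matrix(np.diag([-1.,1,-1]))
def plan(goals):
    s=observe();R0=R.from_rotvec(s["eef_rot"]);p0=s["tool_pos"]
    for p,q in goals:
        print(np.round(R0.inv().apply(np.array(p)-p0)*1000,1),np.round((R0.inv()*q).as_rotvec(),3))
E
python3 - <<'E'
from h import *
print(observe()["time_s"],observe()["tool_pos"])
plan([((.40,.25,.34),tool(-.25,.2)),((.42,-.10,.32),tool(-.19,.5)),((.28,-.28,.22),tool(-.19,.785))])
E
```

```text
1.8 [0.18746371 0.59816159 0.28742406]
[-307.  -268.3  -54.4] [ 0.001 -0.2   -0.054]
[-430.8 -596.3  -36.5] [-0.022 -0.5   -0.113]
[-351.1 -810.6   62.2] [-0.039 -0.784 -0.111]
```

drive_tool([
  [-307, -268, -54, 0, -0.2, -0.05, 0],
  [-307, -268, -54, 0, -0.2, -0.05, 0],
  [-307, -268, -54, 0, -0.2, -0.05, 0],
  [-307, -268, -54, 0, -0.2, -0.05, 0],
  [-307, -268, -54, 0, -0.2, -0.05, 0],
  [-307, -268, -54, 0, -0.2, -0.05, 0],
  [-307, -268, -54, 0, -0.2, -0.05, 0],
  [-307, -268, -54, 0, -0.2, -0.05, 0],
])

```text
time_s: 2.6
tool_pos: [0.3948, 0.2563, 0.3358]
eef_rot: [0.372, 2.919, -0.043]
contact_force: [1.0, 0.9, 0.6]
gripper_width: 0.0876
finger_force: 0.0
```

```bash
python3 - <<'E'
from h import *
print(observe()["time_s"],observe()["tool_pos"])
plan([((.42,-.10,.32),tool(-.19,.5)),((.28,-.28,.22),tool(-.19,.785))])
E
```

```text
2.6 [0.39478523 0.25628818 0.33582142]
[-108.3 -338.5   39.4] [-0.025 -0.3   -0.059]
[ 2.000e-01 -5.475e+02  1.202e+02] [-0.034 -0.585 -0.055]
```

drive_tool([
  [-108, -339, 39, -0.02, -0.3, -0.06, 0],
  [-108, -339, 39, -0.02, -0.3, -0.06, 0],
  [-108, -339, 39, -0.02, -0.3, -0.06, 0],
  [-108, -339, 39, -0.02, -0.3, -0.06, 0],
  [-108, -339, 39, -0.02, -0.3, -0.06, 0],
  [-108, -339, 39, -0.02, -0.3, -0.06, 0],
  [-108, -339, 39, -0.02, -0.3, -0.06, 0],
  [-108, -339, 39, -0.02, -0.3, -0.06, 0],
])

```text
time_s: 3.4
tool_pos: [0.4267, 0.0226, 0.3188]
eef_rot: [0.248, 2.64, -0.075]
contact_force: [0.3, 0.8, 0.0]
gripper_width: 0.0875
finger_force: 0.0
```

```bash
python3 - <<'E'
from h import *
s=observe();print(s["time_s"],s["tool_pos"],s["qpos"])
c=calibration("wrist");print(c)
p,d=camera("wrist");save("w1.png",p);np.save("w1.npy",d)
for t in "tray_center tray_pull tray_keyhole stud_head drainer".split():
        print(t,[(np.round(r["centre"],4),round(r["p"],2)) for r in spot_point(t,"wrist")[:2]])
plan([((.28,-.28,.22),tool(-.19,.785))])
E
```

```text
3.4 [0.42674672 0.02262732 0.31882976] [-0.03848124 -0.29326632 -0.26629036  2.21919217  0.22640023  0.78548044
  0.94628203]
{'fov_y': 65.70646984690485, 'cx': 277.4313606221851, 'cy': 207.767285007414, 'hand_eye': array([[ 2.71606134e-04, -9.65509645e-01, -2.60367147e-01,
         6.96045263e-02],
       [ 9.99999962e-01,  2.49876947e-04,  1.16556646e-04,
         4.98699579e-04],
       [-4.74768180e-05, -2.60367169e-01,  9.65509676e-01,
        -1.61718847e-01],
       [ 0.00000000e+00,  0.00000000e+00,  0.00000000e+00,
         1.00000000e+00]])}
tray_center [(array([ 0.4165, -0.3017,  0.0802]), 0.77)]
tray_pull [(array([ 0.3388, -0.2894,  0.0571]), 0.77)]
tray_keyhole [(array([ 0.484 , -0.3159,  0.095 ]), 0.85)]
stud_head [(array([ 0.496 , -0.3168,  0.1207]), 0.56)]
drainer [(array([ 0.4242, -0.3041, -0.0011]), 0.73)]
[ 123.8 -325.4   48.7] [-0.007 -0.295  0.005]
```

View pics/w1.png

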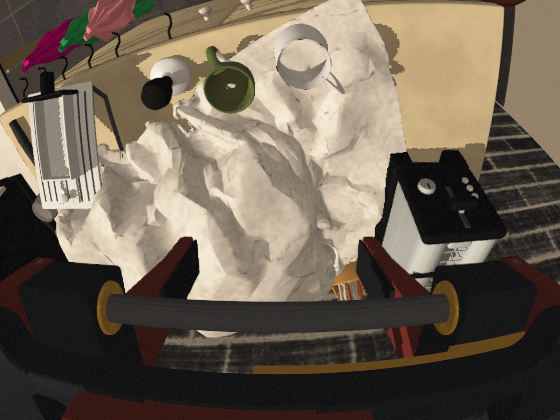

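The wrist view shows the tray at about (68,150) and the toaster's end face at (450,200). The arm is at joint 2's limit. I'll use less lean, square to the deck.

```bash
cat >> h.py <<'E'
def traypose(c=(.417,-.3033,.081),psi=-.19,pitch=np.radians(25)):
    Q=R.from_euler('z',psi)*R.from_euler('y',-pitch); return np.array(c),Q
def tcp(c,Q,L=0,g=(-.084,0,.017),back=0):
    t=Q*R.from_euler('y',-L)*R.from_matrix(np.diag([-1.,1,-1]))
    return c+Q.apply(g)+t.apply([0,0,.019-back]),t
E
python3 - <<'E'
from h import *
c,Q=traypose()
print(tcp(c,Q,back=.12)[0])
plan([tcp(c,Q,back=.16),tcp(c,Q,back=.12)])
E
```

```text
[ 0.29326864 -0.279504    0.15244438]
[ 142.  -322.2   74.4] [-0.008  0.054  0.004]
[ 144.1 -321.9  114.4] [-0.008  0.054  0.004]
```

drive_tool([
  [70, -160, 30, 0, 0.05, 0, 0],
  [70, -160, 30, 0, 0.05, 0, 0],
  [70, -160, 30, 0, 0.05, 0, 0],
  [70, -160, 30, 0, 0.05, 0, 0],
  [142, -322, 75, -0.01, 0.05, 0, 0],
  [142, -322, 75, -0.01, 0.05, 0, 0],
  [142, -322, 75, -0.01, 0.05, 0, 0],
  [142, -322, 75, -0.01, 0.05, 0, 0],
])

```text
time_s: 4.5
tool_pos: [0.2767, -0.2773, 0.1877]
eef_rot: [0.246, 2.692, -0.056]
contact_force: [1.2, 0.6, -0.8]
gripper_width: 0.0877
finger_force: 0.0
```

```bash
python3 - <<'E'
from h import *
s=observe();print(s["time_s"],s["tool_pos"],s["qpos"],R.from_rotvec(s["eef_rot"]).as_matrix())
p,d=camera("wrist");save("w2.png",p);np.save("w2.npy",d)
for t in "tray_center tray_pull tray_keyhole stud_head".split():
        print(t,[(np.round(r["centre"],4),round(r["p"],2)) for r in spot_point(t,"wrist")[:2]])
c,Q=traypose()
plan([tcp(c,Q,back=.12)])
E
```

```text
4.5 [ 0.2766954  -0.27733201  0.187742  ] [ 0.56195499 -0.15208084  0.33391793  2.43384467 -0.4523112   0.55885556
  2.63982982] [[-8.89776943e-01  1.81443043e-01  4.18778478e-01]
 [ 1.63764951e-01  9.83401013e-01 -7.81248237e-02]
 [-4.26002385e-01 -9.32429956e-04 -9.04721558e-01]]
tray_center [(array([ 0.4181, -0.302 ,  0.079 ]), 0.97)]
tray_pull [(array([ 0.3378, -0.2907,  0.0567]), 0.65)]
tray_keyhole []
stud_head [(array([ 0.4951, -0.3194,  0.1206]), 0.67)]
[ 1.1 -1.5 38.9] [0.004 0.003 0.006]
```

View pics/w2.png

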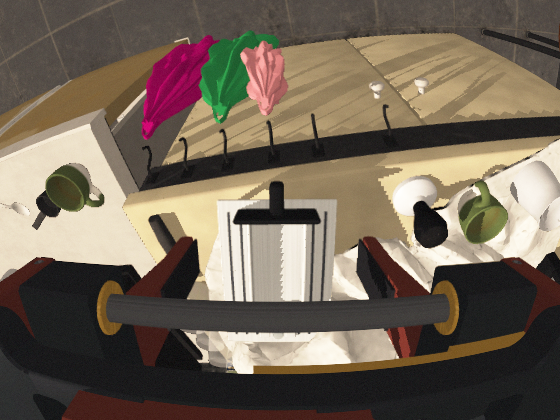

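The wrist view shows the pull at (277,195) on the plate (235..320, 216), with the tray square in the image. I'll refine its pose from the depth.

```bash
cat >> h.py <<'E'
def wpts(dep,s):
    c=calibration("wrist");k=f(c);v,u=np.mgrid[:420,:560];x=u-c["cx"];y=v-c["cy"];r=np.hypot(x,y)+1e-9;t=r/k
    P=np.stack([x/r*np.tan(t)*dep,y/r*np.tan(t)*dep,dep],-1);H=np.array(c["hand_eye"])
    P=P@H[:3,:3].T+H[:3,3];return R.from_rotvec(s["eef_rot"]).apply(P.reshape(-1,3)).reshape(420,560,3)+s["tool_pos"]
E
python3 - <<'E'
from h import *
np.set_printoptions(precision=4,suppress=True)
s=observe();p=cv2.imread("pics/w2.png");d=np.load("w2.npy");W=wpts(d,s)
g=p.max(2)
m=(g<60)&(d>0);m[:178]=0;m[228:]=0;m[:,:225]=0;m[:,330:]=0
n,lab,st,ce=cv2.connectedComponentsWithStats(m.astype(np.uint8));print(st[1:][st[1:,4]>40])
k=1+np.argmax(st[1:,4]);P=W[lab==k]
c,Q=traypose();T=Q.inv().apply(P-c)*1000
pull=T[(T[:,0]<-70)&(T[:,0]>-105)&(T[:,2]>15)];pl=T[(T[:,0]>-70)&(T[:,2]>15)]
for n_,A in(("pull",pull),("plate",pl)): print(n_,len(A),A.min(0),A.max(0),np.median(A,0))
# yaw and pull y by x
for a in(pl[pl[:,1]<-15],pl[pl[:,1]>15]): print("plate side",a.mean(0),len(a))
for lo in(-100,-92,-84,-76):
    q=pull[(pull[:,0]>lo)&(pull[:,0]<lo+8)]; 
    if len(q): print(lo,len(q),q[:,1].min(),q[:,1].max())
# pan rim/deck
m2=(d>0);m2[:228]=0;m2[290:]=0;m2[:,:225]=0;m2[:,330:]=0
D=Q.inv().apply(W[m2]-c)*1000
dk=D[(abs(D[:,1])>35)&(abs(D[:,1])<60)&(abs(D[:,0])<50)]
for a in(dk[dk[:,1]>0],dk[dk[:,1]<0]):print("deck z",np.percentile(a[:,2],[10,50,90]))
fl=D[(abs(D[:,1])<25)&(abs(D[:,0])<50)];A=np.c_[fl[:,:2],np.ones(len(fl))];print("floor fit",np.linalg.lstsq(A,fl[:,2],rcond=None)[0],np.median(fl[:,2]))
E
```

```text
[[ 234  182   86   46 1599]]
pull 369 [-95.3511  -5.6406  15.8776] [-70.0109   7.8293  22.873 ] [-83.2313   1.1028  20.4959]
plate 797 [-69.9984 -38.8245  15.0285] [-56.8471  41.8989  28.9749] [-62.5238   2.101   25.6014]
plate side [-61.28   -26.9038  24.2852] 202
plate side [-61.9834  28.3994  24.3622] 253
-100 55 -4.702403607644412 7.605007998778688
-92 118 -5.640603410878024 7.63874626150874
-84 112 -4.65241870079326 7.75550949347453
-76 84 -4.637109273839233 7.829305138002519
deck z [-13.3778 -12.4674 -11.5593]
deck z [-14.1524 -13.2414 -12.3258]
floor fit [ 0.0026 -0.021  -9.7013] -9.919559370940565
```

```bash
cat >> h.py <<'E'
_c,_Q=traypose(); TC=_c+_Q.apply([.001,.0015,-.0008]); TQ=R.from_euler('z',-.182)*R.from_euler('y',-np.radians(25))
E
python3 - <<'E'
from h import *
print(TC)
plan([tcp(TC,TQ,back=.06),tcp(TC,TQ)])
E
```

```text
[ 0.4185053  -0.30206201  0.08069757]
[ 0.2 -1.  99.7] [ 0.001  0.003 -0.001]
[  0.4  -1.1 159.7] [ 0.001  0.003 -0.001]
```

drive_tool([
  [0, -1, 50, 0, 0, 0, 0],
  [0, -1, 100, 0, 0, 0, 0],
  [0, -1, 120, 0, 0, 0, 0],
  [0, -1, 140, 0, 0, 0, 0],
  [0, -1, 160, 0, 0, 0, 0],
  [0, -1, 160, 0, 0, 0, 0],
], newtons=40)

```text
time_s: 5.35
tool_pos: [0.3445, -0.2923, 0.0582]
eef_rot: [0.244, 2.701, -0.038]
contact_force: [6.7, -37.9, -5.1]
gripper_width: 0.0875
finger_force: 0.0
```

drive_tool([
  [0, 0, 0, 0, 0, 0, 255],
  [0, 0, 0, 0, 0, 0, 255],
  [0, 0, 0, 0, 0, 0, 255],
  [0, 0, 0, 0, 0, 0, 255],
  [0, 0, 0, 0, 0, 0, 255],
  [0, 0, 0, 0, 0, 0, 255],
  [0, 0, 0, 0, 0, 0, 255],
  [0, 0, 0, 0, 0, 0, 255],
])

```text
time_s: 6.15
tool_pos: [0.3418, -0.295, 0.0572]
eef_rot: [0.25, 2.704, -0.041]
contact_force: [-0.5, 1.5, 0.2]
gripper_width: 0.0271
finger_force: 0.5
```

```bash
python3 - <<'E'
from h import *
s=observe();print(s["time_s"],s["contact_force"],s["wrist_torque"],s["gripper_width"],s["finger_force"])
plan([tcp(TC,TQ)])
n=TQ.apply([1,0,0]);up=TQ.apply([0,0,1])
plan([tcp(TC+.018*n,TQ),tcp(TC+.018*n+.05*up,TQ)])
p,d=camera("scene")
for t in "tray_center tray_pull tray_keyhole stud_head".split():
        print(t,[(np.round(r["centre"],4),round(r["p"],2)) for r in spot_point(t,"scene")[:2]])
E
```

```text
6.15 [-0.46951573  1.52515258  0.23357293] [0.29388468 0.3740481  0.09607415] 0.027061917619830678 0.5073948763310909
[ 4.5  6.8 13.3] [ 0.009 -0.01  -0.004]
[-13.5   6.8  13.1] [ 0.009 -0.01  -0.004]
[-13.    7.3 -36.9] [ 0.009 -0.01  -0.004]
tray_center [(array([ 0.4168, -0.2999,  0.0802]), 0.81)]
tray_pull [(array([ 0.341 , -0.2866,  0.0573]), 0.7)]
tray_keyhole [(array([ 0.4936, -0.313 ,  0.0977]), 0.88)]
stud_head [(array([ 0.4983, -0.319 ,  0.1187]), 0.96)]
```

```bash
python3 - <<'E'
from h import *
p,d=camera("wrist")
a=cv2.resize(p[150:400,100:460],None,fx=1.4,fy=1.4)
q,_=camera("scene");b=cv2.resize(q[210:310,220:370],None,fx=3.4,fy=3.5)
h=max(a.shape[0],b.shape[0]);save("c3.png",a);save("s3.png",b)
s=observe();print(s["gripper_width"],s["finger_force"],s["contact_force"],s["tool_pos"])
E
```

```text
0.01387563697758295 39.65789794921875 [-2.28898846  3.16977438  5.07473609] [ 0.34174952 -0.29486593  0.05687468]
```

View pics/c3.png

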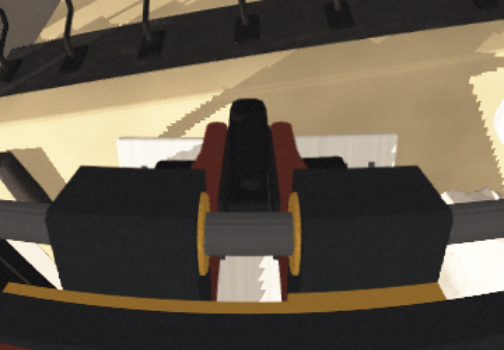

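View pics/s3.png

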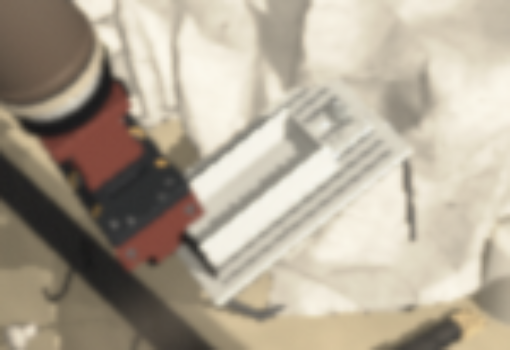

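The grip now reads 13.9 mm at 40 N, on the pull. The tool stopped 13 mm short of the planned depth, so I'll check the joints.

```bash
python3 - <<'E'
from h import *
np.set_printoptions(precision=4,suppress=True)
s=observe();print(s["time_s"],s["qpos"],s["joint_torque"],s["contact_force"])
p,d=camera("top")
for t in "tray_center tray_pull tray_keyhole stud_head tamper".split():
        print(t,[(np.round(r["centre"],4),round(r["p"],2)) for r in spot_point(t,"top")[:2]])
E
```

```text
6.5 [ 1.2808  0.3247 -0.5416  2.4144 -0.698   0.1274  2.8577] [  0.6204 -33.8082  -2.4028 -15.9784  -0.3877  -1.3487  -0.1991] [-2.289   3.1698  5.0747]
tray_center [(array([ 0.4144, -0.3053,  0.081 ]), 0.59)]
tray_pull [(array([ 0.3372, -0.2916,  0.0596]), 0.88)]
tray_keyhole [(array([ 0.484 , -0.3164,  0.1015]), 0.58)]
stud_head [(array([ 0.498 , -0.3184,  0.1145]), 0.64)]
tamper [(array([ 0.4023, -0.131 ,  0.0015]), 0.75)]
```

Joints 6 and 7 hit their limits, so this was reach, not a snag. The grip is shallow but holds 40 N. I'll raise the grip force and slide up the slope in small steps, bringing the tool back to the tray's line.

drive_tool([
  [0, 0, 0, 0, 0, 0, 255],
  [-5, 1, 0, 0, 0, 0, 255],
  [-9, 2, 0, 0, 0, 0, 255],
  [-9, 2, 0, 0, 0, 0, 255],
], newtons=60)

```text
time_s: 7.2
tool_pos: [0.3485, -0.2942, 0.0599]
eef_rot: [0.253, 2.706, -0.039]
contact_force: [-9.5, 2.5, 7.2]
gripper_width: 0.0136
finger_force: 59.7
```

```bash
python3 - <<'E'
from h import *
np.set_printoptions(precision=4,suppress=True)
s=observe();print(s["time_s"],s["qpos"],s["contact_force"],s["wrist_torque"],s["gripper_width"],s["finger_force"])
plan([tcp(TC,TQ)])
n=TQ.apply([1,0,0]);plan([tcp(TC+.018*n,TQ)])
E
```

```text
7.2 [ 1.2329  0.315  -0.5065  2.4055 -0.6917  0.1396  2.8297] [-9.4707  2.465   7.2192] [0.4765 1.4537 0.2076] 0.013630703081200839 59.67701733112335
[11.4  4.7 13.1] [ 0.009 -0.012 -0.007]
[-6.6  4.9 12.8] [ 0.009 -0.012 -0.007]
```

drive_tool([
  [-3, 1, -0.5, 0, 0, 0, 255],
  [-6, 2, -1, 0, 0, 0, 255],
  [-9, 2, -1, 0, 0, 0, 255],
  [-9, 2, -1, 0, 0, 0, 255],
  [-9, 2, -1, 0, 0, 0, 255],
])

```text
time_s: 7.7
tool_pos: [0.3584, -0.2942, 0.0653]
eef_rot: [0.251, 2.704, -0.04]
contact_force: [-0.2, 0.8, -2.3]
gripper_width: 0.0133
finger_force: 59.7
```

```bash
python3 - <<'E'
from h import *
np.set_printoptions(precision=4,suppress=True)
s=observe();print(s["time_s"],s["qpos"],s["contact_force"],s["wrist_torque"],s["gripper_width"],s["finger_force"])
plan([tcp(TC,TQ)])
p,d=camera("scene");save("s4.png",cv2.resize(p[210:310,220:370],None,fx=3.4,fy=3.5))
q,_=camera("top")
for n in("scene","top"):
  for t in "tray_center tray_keyhole stud_head".split():
        print(t,[(np.round(r["centre"],4),round(r["p"],2)) for r in spot_point(t,n)[:1]])
save("t4.png",cv2.resize(q[190:280,315:395],None,fx=6,fy=6,interpolation=cv2.INTER_CUBIC))
E
```

```text
7.7 [ 1.185   0.3039 -0.4739  2.3924 -0.6829  0.1536  2.8002] [-0.2493  0.781  -2.2562] [ 0.0934  0.6911 -0.0069] 0.013298026922622143 59.693909883499146
[22.5  3.  13.9] [ 0.009 -0.01  -0.005]
tray_center [(array([ 0.4329, -0.3051,  0.0871]), 0.61)]
tray_keyhole [(array([ 0.5067, -0.3179,  0.1079]), 0.79)]
stud_head [(array([ 0.4976, -0.3181,  0.1162]), 0.68)]
tray_center [(array([ 0.4319, -0.3023,  0.0856]), 0.58)]
tray_keyhole [(array([ 0.5011, -0.3194,  0.1089]), 0.93)]
stud_head [(array([ 0.499 , -0.317 ,  0.1191]), 0.79)]
```

View pics/t4.png

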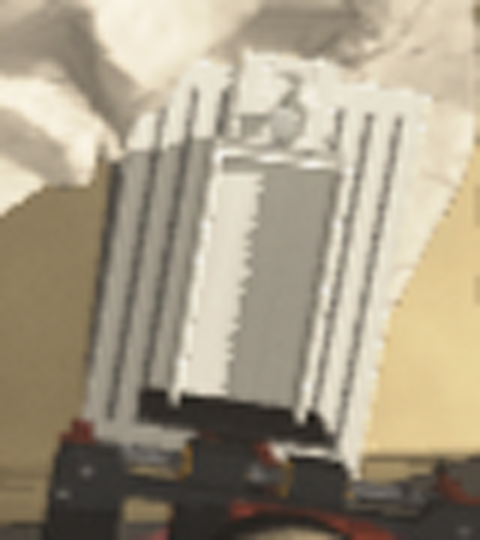

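The top crop shows the stud head (285,122) in the wide end of the keyhole, next to the pan's rear wall. The tray has moved 18 mm, as it should. Now I'll lift it square to the deck.

drive_tool([
  [0, 0, -5, 0, 0, 0, 255],
  [0, 0, -10, 0, 0, 0, 255],
  [0, 0, -15, 0, 0, 0, 255],
  [0, 0, -20, 0, 0, 0, 255],
  [0, 0, -25, 0, 0, 0, 255],
  [0, 0, -30, 0, 0, 0, 255],
])

```text
time_s: 8.7
tool_pos: [0.3457, -0.2923, 0.0931]
eef_rot: [0.251, 2.704, -0.04]
contact_force: [0.4, -0.4, -1.8]
gripper_width: 0.0142
finger_force: 59.7
```

```bash
python3 - <<'E'
from h import *
np.set_printoptions(precision=4,suppress=True)
s=observe();print(s["time_s"],s["qpos"],s["contact_force"],s["wrist_torque"],s["gripper_width"],s["finger_force"])
p,d=camera("scene");q,_=camera("top")
for n in("scene","top"):
  for t in "tray_center tray_keyhole tray_pull".split():
        print(t,[(np.round(r["centre"],4),round(r["p"],2)) for r in spot_point(t,n)[:1]])
print(TC+.018*TQ.apply([1,0,0])+.03*TQ.apply([0,0,1]))
E
```

```text
8.7 [ 1.1805  0.2144 -0.4309  2.3932 -0.655   0.25    2.7725] [ 0.4341 -0.3564 -1.7922] [ 0.1068  0.6988 -0.0136] 0.014152367339864995 59.69126880168915
tray_center [(array([ 0.4218, -0.3052,  0.1142]), 0.84)]
tray_keyhole []
tray_pull [(array([ 0.3435, -0.2897,  0.0931]), 0.75)]
tray_center [(array([ 0.4168, -0.3046,  0.1166]), 0.94)]
tray_keyhole [(array([ 0.484 , -0.3147,  0.1376]), 0.78)]
tray_pull [(array([ 0.3378, -0.2924,  0.0936]), 0.59)]
[ 0.4221 -0.3027  0.1155]
```

```bash
python3 - <<'E'
from h import *
plan([((.36,-.22,.28),tool(-.18,.35)),((.41,.03,.30),tool(-.15,.1))])
E
```

```text
[ -77.9   75.5 -169.8] [ 0.009  0.076 -0.007]
[ -88.4  330.6 -184.1] [ 0.002  0.326 -0.035]
```

drive_tool([
  [-20, 15, -45, 0, 0.02, 0, 255],
  [-40, 35, -85, 0, 0.04, 0, 255],
  [-60, 55, -130, 0, 0.06, 0, 255],
  [-78, 75, -170, 0.01, 0.08, 0, 255],
  [-80, 110, -172, 0, 0.12, -0.01, 255],
  [-81, 145, -174, 0, 0.16, -0.01, 255],
  [-83, 185, -176, 0, 0.2, -0.02, 255],
  [-84, 225, -178, 0, 0.24, -0.02, 255],
])

```text
time_s: 9.9
tool_pos: [0.3892, -0.0719, 0.2919]
eef_rot: [0.243, 2.947, -0.018]
contact_force: [2.0, -0.6, -3.9]
gripper_width: 0.0134
finger_force: 59.7
```

```bash
python3 - <<'E'
from h import *
np.set_printoptions(precision=4,suppress=True)
s=observe();print(s["time_s"],s["qpos"],s["contact_force"],s["wrist_torque"],s["gripper_width"],s["finger_force"])
plan([((.41,.03,.30),tool(-.15,.1)),((.39,.26,.28),tool(-.128,0))])
E
```

```text
9.9 [ 0.8227 -0.1721 -0.6542  2.0876 -0.1277  1.0086  1.6307] [ 2.0431 -0.6214 -3.8621] [0.0242 0.3109 0.0032] 0.013416313209918578 59.68723475933075
[ -5.2 104.   -6.9] [ 0.001  0.085 -0.014]
[ 54.9 327.6   2.9] [-0.     0.185 -0.036]
```

drive_tool([
  [-3, 45, -4, 0, 0.04, -0.01, 255],
  [-5, 90, -7, 0, 0.08, -0.01, 255],
  [8, 135, -5, 0, 0.1, -0.02, 255],
  [20, 180, -3, 0, 0.12, -0.02, 255],
  [32, 225, 0, 0, 0.14, -0.03, 255],
  [42, 270, 2, 0, 0.16, -0.03, 255],
  [54, 310, 3, 0, 0.185, -0.036, 255],
  [55, 328, 3, 0, 0.185, -0.036, 255],
])

```text
time_s: 10.7
tool_pos: [0.3888, 0.2625, 0.2793]
eef_rot: [-0.195, -3.134, -0.005]
contact_force: [0.5, 0.3, -2.4]
gripper_width: 0.0136
finger_force: 59.7
```

```bash
python3 - <<'E'
from h import *
np.set_printoptions(precision=4,suppress=True)
s=observe();print(s["time_s"],s["tool_pos"],s["qpos"],s["contact_force"],s["wrist_torque"],s["gripper_width"],s["finger_force"])
p,d=camera("wrist");save("w5.png",p);np.save("w5.npy",d);camera("scene");camera("top")
for n in("wrist","scene","top"):
  for t in "tray_center tray_keyhole tray_pull bay_mouth toaster".split():
        print(n,t,[(np.round(r["centre"],4),round(r["p"],2)) for r in spot_point(t,n)[:1]])
E
```

```text
10.7 [0.3888 0.2625 0.2793] [ 0.2905  0.2589 -1.1467  1.8272  0.2478  1.2147  0.5152] [ 0.5278  0.2725 -2.3566] [0.0122 0.1701 0.0417] 0.013555365528757597 59.69144940376282
wrist tray_center []
wrist tray_keyhole []
wrist tray_pull [(array([0.3851, 0.2632, 0.2822]), 0.92)]
wrist bay_mouth [(array([0.4186, 0.0631, 0.0002]), 0.47)]
wrist toaster []
scene tray_center [(array([0.4661, 0.2564, 0.2685]), 0.91)]
scene tray_keyhole [(array([ 0.4201, -0.3067, -0.0023]), 0.73)]
scene tray_pull [(array([0.3908, 0.2704, 0.2801]), 0.64)]
scene bay_mouth [(array([ 0.5995,  0.237 , -0.001 ]), 0.57)]
scene toaster [(array([ 0.7136,  0.2215, -0.0027]), 0.71)]
top tray_center [(array([0.4659, 0.2566, 0.2663]), 0.8)]
top tray_keyhole [(array([0.5351, 0.2461, 0.2578]), 0.89)]
top tray_pull [(array([0.3852, 0.2624, 0.2815]), 0.61)]
top bay_mouth [(array([ 0.5973,  0.2372, -0.0012]), 0.65)]
top toaster [(array([ 0.7089,  0.2151, -0.0001]), 0.61)]
```

View pics/w5.png

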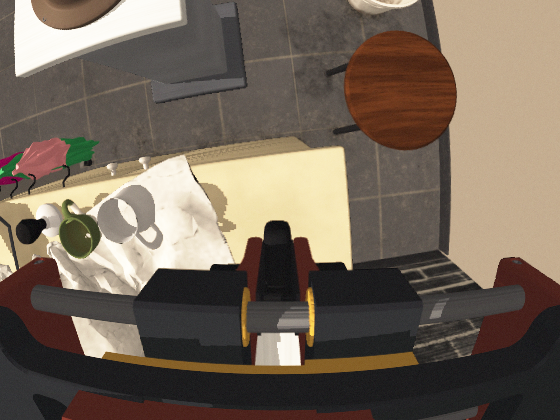

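The wrist view shows the pull still held in the fingers (277,245), with the pitcher and mug well clear at left. Now I'll check the tray's yaw and level in the hand before lowering.

```bash
python3 - <<'E'
from h import *
np.set_printoptions(precision=4,suppress=True)
s=observe();Rt=R.from_rotvec(s["eef_rot"]);print(R.from_rotvec(s["eef_rot"]).as_matrix())
a=-.13;ex=np.array([np.cos(a),np.sin(a)]);ey=np.array([-np.sin(a),np.cos(a)]);o=s["tool_pos"]
for n in("top","scene"):
    p,d=camera(n);W=pts(n,d);m=(d>0)&(abs((W[...,:2]-o[:2])@ey)<.06)&(((W[...,:2]-o[:2])@ex)>.02)&(((W[...,:2]-o[:2])@ex)<.2)&(abs(W[...,2]-.265)<.045)
    P=W[m]-o;L=np.c_[P[:,:2]@ex,P[:,:2]@ey,P[:,2]]*1000
    fl=L[(L[:,0]>25)&(L[:,0]<125)&(abs(L[:,1])<22)&(L[:,2]<-10)]
    A=np.c_[fl[:,:2],np.ones(len(fl))];print(n,len(L),"floor",np.linalg.lstsq(A,fl[:,2],rcond=None)[0],len(fl),"xmax",L[:,0].max())
    for lo in range(25,180,15):
        q=L[(L[:,0]>lo)&(L[:,0]<lo+15)]
        if len(q)>5: print(lo,len(q),q[:,1].min(),q[:,1].max())
c=np.array([.5955,.2325]);print("tool in bay",(o[:2]-c)@ex,(o[:2]-c)@ey)
E
```

```text
[[-0.9918  0.128   0.0015]
 [ 0.128   0.9918  0.0007]
 [-0.0014  0.0008 -1.    ]]
top 1430 floor [  0.0047  -0.0021 -20.0351] 637 xmax 178.51924509278484
25 7 -8.797997040372298 -2.0489558229751097
40 123 -31.267127350943834 27.493958074578288
55 193 -31.344223054357066 29.366364174957244
70 194 -31.450778038725883 29.394660536685475
85 186 -31.03000130971669 30.311545509619265
100 189 -30.771841451403276 29.761174714145483
115 188 -30.815904153099027 30.369819051640253
130 146 -30.138035545628203 29.5449666415932
145 75 -22.0634812665616 22.55071847154623
160 100 -20.910788490672758 23.840350014680478
175 21 -19.660327194299317 21.293767079792193
scene 500 floor [-0.2839 -0.2308 -0.0078] 2 xmax 178.2232086022656
25 42 -34.32412953885651 27.70675203747426
40 58 -32.762441139635456 32.4907860384138
55 62 -31.95792279721016 36.17075552248153
70 63 -37.129619641416056 33.822773977785005
85 56 -34.19433610482524 33.298243749830405
100 63 -35.788654951603874 32.32828262292603
115 59 -32.83761017040664 35.24021099315363
130 46 -32.183114476461014 34.527013345760864
145 14 -22.235023806352775 15.554534914330631
160 22 -20.719399841673333 22.17513704347727
tool in bay -0.20699376095445576 -0.0005534669896363378
```

```bash
cat >> h.py <<'E'
BM=np.array([.5955,.2325]);BA=-.13
ex=np.array([np.cos(BA),np.sin(BA)]);ey=np.array([-np.sin(BA),np.cos(BA)])
def bay(x,y,z): return np.r_[BM+ex*x+ey*y,z]
def tb():
    s=observe();o=s["tool_pos"];print("t",s["time_s"],"bay xyz",np.round(np.r_[(o[:2]-BM)@ex,(o[:2]-BM)@ey,o[2]]*1000,1),"F",np.round(s["contact_force"],1),"M",np.round(s["wrist_torque"],2),"w",round(s["gripper_width"],4),s["finger_force"],"q",np.round(s["qpos"],2))
E
python3 - <<'E'
from h import *
T=tool(-.138,0);tb()
plan([(bay(-.24,.0005,.2),T),(bay(-.24,.0005,.05),T),(bay(-.24,.0005,.026),T)])
E
```

```text
t 11.7 bay xyz [-207.    -0.5  279.9] F [ 0.9 -0.1 -2.4] M [0.06 0.16 0.02] w 0.0135 59.69044625759125 q [ 0.3   0.25 -1.14  1.83  0.25  1.21  0.52]
[33.1  1.  79.9] [0.001 0.001 0.01 ]
[ 33.3   0.8 229.9] [0.001 0.001 0.01 ]
[ 33.3   0.8 253.9] [0.001 0.001 0.01 ]
```

drive_tool([
  [33, 1, 30, 0, 0, 0.01, 255],
  [33, 1, 78, 0, 0, 0.01, 255],
  [33, 1, 125, 0, 0, 0.01, 255],
  [33, 1, 170, 0, 0, 0.01, 255],
  [33, 1, 210, 0, 0, 0.01, 255],
  [33, 1, 235, 0, 0, 0.01, 255],
  [33, 1, 245, 0, 0, 0.01, 255],
  [33, 1, 245, 0, 0, 0.01, 255],
])

```text
time_s: 12.5
tool_pos: [0.3574, 0.2643, 0.0342]
eef_rot: [-0.216, -3.134, -0.0]
contact_force: [-0.0, -0.4, -2.8]
gripper_width: 0.0135
finger_force: 59.7
```

```bash
python3 - <<'E'
from h import *
np.set_printoptions(precision=4,suppress=True)
tb();T=tool(-.138,0)
plan([(bay(-.24,.0005,.025),T)])
o=observe()["tool_pos"]
p,d=camera("top");W=pts("top",d)
X=(W[...,:2]-BM)@ex*1000;Y=(W[...,:2]-BM)@ey*1000;Z=W[...,2]*1000;ok=d>0
for lo in range(-190,-60,15):
    m=ok&(X>lo)&(X<lo+15)&(Z>8)&(abs(Y)<50)&(Z<60); 
    if m.sum()>5: print("tray",lo,Y[m].min(),Y[m].max(),Z[m].min())
for lo in range(20,220,40):
    m=ok&(X>lo)&(X<lo+40)&(Z>165)&(abs(Y)<100)
    if m.sum()>5: print("toaster",lo,np.percentile(Y[m],[1,99]))
print([(np.round(r["centre"],4),round(r["p"],2)) for t in("tray_center","bay_mouth") for r in spot_point(t,"top")[:1]])
E
```

```text
t 12.5 bay xyz [-240.2    0.6   34.2] F [-0.  -0.4 -2.8] M [0.04 0.13 0.05] w 0.0135 59.69084858894348 q [-0.04  0.55 -0.88  2.15  0.65  0.73  0.08]
[-0.2 -0.1  9.2] [ 0. -0.  0.]
tray -160 -31.28187338915108 28.340789979875545 9.974149750490158
tray -145 -31.516110558281788 28.692456105091477 8.971196757529443
tray -130 -31.54103988580001 28.769323719243527 10.214452020766318
tray -115 -30.832995990203273 30.168334746002675 8.482270650616464
tray -100 -23.475191937377907 21.024011937618194 9.085269399008888
tray -85 -22.861673040372754 21.141255934830657 9.065473866331386
tray -70 -22.520264699518027 22.695682053638848 8.716601853953954
toaster 20 [-63.8406  60.0304]
toaster 60 [-63.6668  60.7444]
toaster 100 [-63.9014  59.1704]
toaster 140 [-64.3524  59.7409]
toaster 180 [-65.0428  60.0581]
[(array([0.4332, 0.2516, 0.0194]), 0.59), (array([ 0.6017,  0.237 , -0.0029]), 0.74)]
```

drive_tool([
  [0, 0, 5, 0, 0, 0, 255],
  [0, 0, 10, 0, 0, 0, 255],
  [0, 0, 10, 0, 0, 0, 255],
  [-20, 0, 10, 0, 0, 0, 255],
  [-40, 0, 10, 0, 0, 0, 255],
  [-60, 0, 10, 0, 0, 0, 255],
  [-75, 0, 10, 0, 0, 0, 255],
  [-85, 0, 10, 0, 0, 0, 255],
])

```text
time_s: 13.45
tool_pos: [0.4432, 0.2522, 0.025]
eef_rot: [0.219, 3.133, 0.001]
contact_force: [-0.1, -0.2, -2.4]
gripper_width: 0.0133
finger_force: 59.7
```

```bash
python3 - <<'E'
from h import *
tb();plan([(bay(-.0725,0,.024),tool(-.138,0))])
E
```

```text
t 13.45 bay xyz [-153.5   -0.2   25. ] F [-0.1 -0.2 -2.4] M [ 0.09  0.22 -0.03] w 0.0133 59.690659046173096 q [ 0.02  0.64 -0.83  2.01  0.68  0.79  0.22]
[-81.    1.    1.1] [ 0.001  0.001 -0.001]
```

drive_tool([
  [0, 0, 0, 0, 0, 0, 255],
  [-8, 0, 0, 0, 0, 0, 255],
  [-16, 0, 0, 0, 0, 0, 255],
  [-22, 0, 0, 0, 0, 0, 255],
  [-28, 0, 0, 0, 0, 0, 255],
  [-34, 0, 0, 0, 0, 0, 255],
])

```text
time_s: 14.05
tool_pos: [0.4762, 0.2478, 0.0251]
eef_rot: [0.217, 3.133, 0.001]
contact_force: [-0.5, -0.8, -2.1]
gripper_width: 0.0135
finger_force: 59.7
```

```bash
python3 - <<'E'
from h import *
tb();plan([(bay(-.0725,0,.024),tool(-.138,0))])
E
```

```text
t 14.05 bay xyz [-120.3   -0.3   25.1] F [-0.5 -0.8 -2.1] M [ 0.03  0.13 -0.02] w 0.0135 59.69057857990265 q [ 0.04  0.68 -0.82  1.94  0.68  0.82  0.27]
[-47.8   0.7   1.1] [ 0.001  0.001 -0.   ]
```

drive_tool([
  [-7, 0, 0, 0, 0, 0, 255],
  [-14, 0, 0, 0, 0, 0, 255],
  [-21, 0, 0, 0, 0, 0, 255],
  [-28, 0, 0, 0, 0, 0, 255],
  [-35, 0, 0, 0, 0, 0, 255],
  [-40, 0, 0, 0, 0, 0, 255],
  [-44, 0, 0.5, 0, 0, 0, 255],
  [-44, 0, 1.5, 0, 0, 0, 255],
])

```text
time_s: 14.85
tool_pos: [0.52, 0.2418, 0.0236]
eef_rot: [0.218, 3.132, 0.002]
contact_force: [-0.4, 0.7, -2.3]
gripper_width: 0.0137
finger_force: 59.7
```

```bash
python3 - <<'E'
from h import *
tb()
E
```

```text
t 14.85 bay xyz [-76.1  -0.5  23.6] F [-0.4  0.7 -2.3] M [0.18 0.05 0.09] w 0.0137 59.663933515548706 q [ 0.06  0.72 -0.81  1.86  0.68  0.87  0.34]
```

```bash
python3 - <<'E'
from h import *
c=bay(.0014,-.0005,.012);Q=R.from_euler('z',-.132);g=(-.090,0,.016)
plan([tcp(c,Q,.0,g,.035),tcp(c,Q,.3,g,.04),tcp(c,Q,.6,g,.03),tcp(c,Q,.6,g,0)])
E
```

```text
[ 12.5   0.1 -20.4] [ 0.001  0.002 -0.007]
[ 18.7   0.1 -24.5] [ 0.    -0.298 -0.007]
[ 18.7   0.1 -13.5] [-0.001 -0.598 -0.007]
[ 1.8  0.2 11.3] [-0.001 -0.598 -0.007]
```

drive_tool([
  [0, 0, 0.5, 0, 0, 0, 135],
  [0, 0, 0.5, 0, 0, 0, 135],
  [0, 0, 0.5, 0, 0, 0, 135],
  [0, 0, 0.5, 0, 0, 0, 135],
  [0, 0, 0.5, 0, 0, 0, 135],
  [0, 0, 0.5, 0, 0, 0, 135],
])

```text
time_s: 15.45
tool_pos: [0.5194, 0.2418, 0.0232]
eef_rot: [0.217, 3.133, 0.001]
contact_force: [-0.5, 0.7, -0.5]
gripper_width: 0.0408
finger_force: 0.0
```

drive_tool([
  [6, 0, -15, 0, 0, 0, 135],
  [14, 0, -24, 0, -0.1, 0, 135],
  [18, 0, -26, 0, -0.2, 0, 135],
  [20, 0, -25, 0, -0.3, 0, 135],
  [20, 0, -22, 0, -0.4, 0, 135],
  [20, 0, -18, 0, -0.5, 0, 135],
  [19, 0, -14, 0, -0.6, 0, 135],
  [19, 0, -14, 0, -0.6, 0, 135],
])

```text
time_s: 16.25
tool_pos: [0.4993, 0.2456, 0.0379]
eef_rot: [0.172, 2.532, -0.051]
contact_force: [-0.2, -0.1, -0.0]
gripper_width: 0.0412
finger_force: 0.0
```

```bash
python3 - <<'E'
from h import *
tb()
p,d=camera("top")
print([(np.round(r["centre"],4),round(r["p"],2)) for t in("tray_center","tray_pull") for r in spot_point(t,"top")[:1]])
w,_=camera("wrist");save("w6.png",w)
print([(np.round(r["centre"],4),round(r["p"],2)) for r in spot_point("tray_pull","wrist")[:1]])
c=bay(.0014,-.0005,.012);Q=R.from_euler('z',-.132);g=(-.090,0,.016);print(c+Q.apply([-.082,0,.011]))
plan([tcp(c,Q,.6,g,.0)])
E
```

```text
t 16.25 bay xyz [-97.1   0.6  37.9] F [-0.2 -0.1 -0. ] M [0.07 0.49 0.01] w 0.0412 0.0 q [-0.46  0.52 -0.49  2.29  1.6   0.73 -0.87]
[(array([0.596 , 0.2341, 0.0103]), 0.92), (array([0.5147, 0.2408, 0.0239]), 0.63)]
[(array([0.5154, 0.2434, 0.0251]), 0.83)]
[0.51553672 0.24261533 0.023     ]
[ 0.1  0.1 30.9] [-0.003  0.001 -0.007]
```

View pics/w6.png

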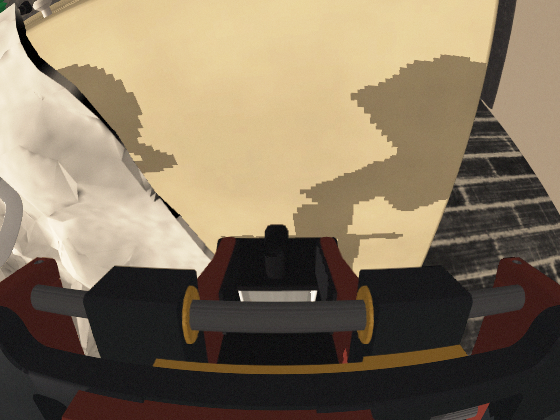

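The wrist view shows the pull (276,245) centred between the open fingers, and the spotted pull lies within 2 mm of the computed one. I'll advance and grip it.

drive_tool([
  [0, 0, 12, 0, 0, 0, 135],
  [0, 0, 22, 0, 0, 0, 135],
  [0, 0, 30, 0, 0, 0, 135],
  [0, 0, 30, 0, 0, 0, 135],
  [0, 0, 30, 0, 0, 0, 255],
  [0, 0, 30, 0, 0, 0, 255],
  [0, 0, 30, 0, 0, 0, 255],
  [0, 0, 30, 0, 0, 0, 255],
], newtons=40)

```text
time_s: 17.3
tool_pos: [0.5173, 0.2424, 0.0127]
eef_rot: [0.175, 2.535, -0.053]
contact_force: [0.9, 2.7, -1.7]
gripper_width: 0.0137
finger_force: 40.0
```

drive_tool([
  [0, 0, 0, 0, 0, 0, 255],
  [0, 0, 0, 0, 0, 0, 255],
])

```text
time_s: 17.5
tool_pos: [0.5174, 0.2426, 0.0126]
eef_rot: [0.175, 2.535, -0.052]
contact_force: [-0.3, 0.7, 1.9]
gripper_width: 0.0139
finger_force: 40.0
```

```bash
python3 - <<'E'
from h import *
tb()
c=bay(.0014,-.0005,.012);Q=R.from_euler('z',-.132);g=(-.090,0,.016)
plan([tcp(c+np.r_[ex*x,0],Q,.6,g,.0) for x in(0,.04,.055,.059,.063)])
E
```

```text
t 17.5 bay xyz [-78.8  -0.1  12.6] F [-0.3  0.7  1.9] M [0.24 0.4  0.25] w 0.0139 39.97906744480133 q [-0.44  0.59 -0.46  2.27  1.69  0.72 -0.92]
[-0.6 -0.2  0.8] [-0.002  0.002 -0.005]
[-33.6   0.1  23.4] [-0.002  0.002 -0.005]
[-45.9   0.2  31.9] [-0.002  0.002 -0.005]
[-49.2   0.2  34.2] [-0.002  0.002 -0.005]
[-52.5   0.2  36.4] [-0.002  0.002 -0.005]
```

drive_tool([
  [-8, 0, 5.5, 0, 0, 0, 255],
  [-16, 0, 11, 0, 0, 0, 255],
  [-24, 0, 16.5, 0, 0, 0, 255],
  [-31, 0, 21, 0, 0, 0, 255],
  [-37, 0, 25, 0, 0, 0, 255],
  [-41, 0, 28, 0, 0, 0, 255],
  [-41, 0, 28, 0, 0, 0, 255],
])

```text
time_s: 18.2
tool_pos: [0.5675, 0.2359, 0.0127]
eef_rot: [0.176, 2.534, -0.052]
contact_force: [3.6, 4.6, -2.5]
gripper_width: 0.0135
finger_force: 40.0
```

```bash
python3 - <<'E'
from h import *
tb()
E
```

```text
t 18.2 bay xyz [-28.2  -0.3  12.7] F [ 3.6  4.6 -2.5] M [0.91 0.23 0.91] w 0.0135 39.97663915157318 q [-0.39  0.61 -0.42  2.19  1.69  0.67 -0.81]
```

drive_tool([
  [-2, 0.7, 1.4, 0, 0, 0, 255],
  [-4, 0.7, 2.8, 0, 0, 0, 255],
  [-5, 0.7, 3.5, 0, 0, 0, 255],
  [-6, 0.7, 4.1, 0, 0, 0, 255],
  [-7, 0.7, 4.8, 0, 0, 0, 255],
  [-7, 0.7, 4.8, 0, 0, 0, 255],
])

```text
time_s: 18.8
tool_pos: [0.5749, 0.2351, 0.0127]
eef_rot: [0.175, 2.535, -0.053]
contact_force: [-3.1, 3.3, 4.5]
gripper_width: 0.0138
finger_force: 40.0
```

```bash
python3 - <<'E'
from h import *
tb()
E
```

```text
t 18.8 bay xyz [-20.8  -0.1  12.7] F [-3.1  3.3  4.5] M [0.46 0.49 0.39] w 0.0138 39.98418867588043 q [-0.38  0.62 -0.42  2.17  1.69  0.66 -0.8 ]
```

drive_tool([
  [-1, 0.3, 0.7, 0, 0, 0, 255],
  [-2, 0.3, 1.4, 0, 0, 0, 255],
  [-3, 0.3, 2.1, 0, 0, 0, 255],
  [-3, 0.3, 2.1, 0, 0, 0, 255],
])

```text
time_s: 19.2
tool_pos: [0.5766, 0.2348, 0.0126]
eef_rot: [0.174, 2.537, -0.053]
contact_force: [-16.7, 0.1, 18.2]
gripper_width: 0.0137
finger_force: 40.0
```

```bash
python3 - <<'E'
from h import *
tb()
E
```

```text
t 19.2 bay xyz [-19.1  -0.1  12.6] F [-16.7   0.1  18.2] M [-0.18  1.29 -0.17] w 0.0137 40.00825524330139 q [-0.38  0.62 -0.42  2.17  1.68  0.66 -0.79]
```

The tray is home: 17 N back along x with no further travel. Release and retreat.

drive_tool([
  [-1, 0, 0, 0, 0, 0, 255],
  [-1, 0, 0, 0, 0, 0, 255],
  [-1, 0, 0, 0, 0, 0, 135],
  [-1, 0, 0, 0, 0, 0, 135],
  [-1, 0, 0, 0, 0, 0, 135],
  [-1, 0, 0, 0, 0, 0, 135],
  [0, 0, -3, 0, 0, 0, 135],
  [0, 0, -10, 0, 0, 0, 135],
])

```text
time_s: 20.0
tool_pos: [0.5728, 0.2349, 0.0203]
eef_rot: [0.176, 2.536, -0.054]
contact_force: [0.0, -0.3, 0.6]
gripper_width: 0.0415
finger_force: 0.0
```

drive_tool([
  [0, 0, -30, 0, 0, 0, 135],
  [0, 0, -60, 0, 0, 0, 135],
  [0, 0, -100, 0, 0, 0, 135],
  [0, 0, -120, 0, 0, 0, 135],
  [0, 0, -120, 0, 0, 0, 135],
])

```text
time_s: 20.5
tool_pos: [0.5053, 0.2462, 0.1226]
eef_rot: [0.174, 2.532, -0.049]
contact_force: [0.8, -0.8, 0.6]
gripper_width: 0.0411
finger_force: 0.0
```

```bash
python3 - <<'E'
from h import *
np.set_printoptions(precision=4,suppress=True)
tb();s=observe()
w,d=camera("wrist");save("w7.png",w)
print([(np.round(r["centre"],4),round(r["p"],2)) for r in spot_point("tray_pull","wrist")[:1]])
W=wpts(d,s);X=(W[...,:2]-BM)@ex*1000;Y=(W[...,:2]-BM)@ey*1000;Z=W[...,2]*1000
m=(d>0)&(X>-60)&(X<10)&(abs(Y)<45)&(Z>25)&(Z<44)
for lo in range(-50,12,4):
    k=m&(X>lo)&(X<lo+4); 
    if k.sum():print(lo,k.sum(),Y[k].min(),Y[k].max(),np.median(Z[k]))
for a,b in((-40,-15),(15,40)):
    k=m&(Y>a)&(Y<b)&(Z>36)
    if k.sum():print("plate top x",a,X[k].min(),np.median(X[k]),X[k].max(),k.sum())
E
```

```text
t 20.5 bay xyz [-91.2   1.9 122.6] F [ 0.8 -0.8  0.6] M [ 0.1   0.52 -0.06] w 0.0411 0.0 q [-0.41  0.34 -0.51  2.23  1.29  0.69 -0.52]
[(array([0.5753, 0.2341, 0.0241]), 0.87)]
-38 44 -4.001782694731738 5.44373516885561 28.86540944730023
-34 113 -5.822208871851971 7.19629698945639 31.78236260151787
-30 52 -5.909482896452923 7.138540127604178 33.75504654257567
-26 45 -5.972818521908136 7.1733089050815675 33.88841028649608
-22 44 -6.04763406116562 7.216597846341094 33.96871642446269
-18 49 -6.172197684207647 7.244901534441986 33.87191081988544
-14 40 -6.350148052346989 7.272893177895054 33.77313342134392
-10 43 -6.444596048029878 7.283937994748251 33.68046889426131
-6 648 -41.165072585353194 41.77858635937281 32.95129878507947
-2 684 -41.861601848408384 42.61390459687428 37.973156068856184
2 502 -44.986405165230245 44.995240669538184 41.147365796101084
plate top x -40 -3.6398430832593776 0.5312198653707729 5.097659631321466 297
plate top x 15 -3.5002469978304913 0.6338794183840692 4.942338552111707 292
```

View pics/w7.png

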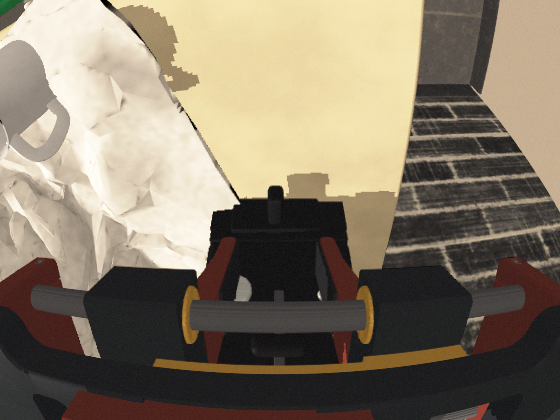

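The wrist view shows the plate (212..347, 215) flush and square against the toaster's end, with the pull at (276,200) and the gripper clear. The depth agrees: the plate front is 6 mm ahead of the face, equal on both sides.

```bash
python3 -c "
from cell import *
print(sign_off())"
```

```text
the job is handed in; nothing more can be done
None
```

The crumb tray is off the stud and fully home in the toaster's bay, let go of, and the job was handed in at about 20.5 s; my checks show the front plate flush and square, but the hand-in returned no verdict.

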